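# Clamp the racing car's work board in the spring vice

## Robot

A 7-joint arm with a two-finger parallel gripper is mounted at the origin on the work surface. World frame = base frame: x ahead of the robot, y to its left, z up, the work surface at z = 0. Lengths are in m, angles in rad, forces in N, time in s.
With the tool pointing down it reaches from about 0.425 to 0.875 m from the base axis. Payload 4.7 kg.
Tool frame: the origin (TCP) lies between the finger pads, 19 mm behind the fingertips; this is the grasp point; z points along the fingers, y is the line along which they close (so a half turn about z gives the same grasp; the last joint's range is limited). The gripper opens to 87 mm and grips with 3 to 60 N. Pads are 19 mm wide; open, the fingers measure 117 mm over their backs; the gripper's body (75 mm by 190 mm) begins 51 mm behind the grasp point.
Start: joints at [1.146, 0.321, -0.07, 1.45, 0.023, 1.371, -0.057], TCP at [0.276, -0.588, 0.241] pointing down, gripper open.
Joint ranges: [-2.86, 2.86], [-0.3, 2.09], [-1.38, 1.24], [0.06, 2.45], [-1.56, 4.7], [0.09, 2.05], [-2.69, 2.69]. Speed limits (rad/s): [2.57, 2.57, 3.14, 3.14, 3.14, 3.14, 3.14].

## Interface

Orientations are given as a rotation vector (axis times angle).
In Python, from bench import ctrl, vision gives the robot as it stands.
- The arm moves only by the tool jog_arm, never from a script. Its argument "increments" is a list of rows, each an object of numbers: "tx", "ty", "tz": the shift along the tool's x, y, z in mm; "wx", "wy", "wz": the turn, a rotation vector about the tool's x, y, z in rad; "gripper": the opening, from 0 (shut) to 1 (fully open). In form: [{"tx": .., "ty": .., "tz": .., "wx": .., "wy": .., "wz": .., "gripper": ..}, ...]. A call has exactly 5 rows; each row is the pose to reach, as a shift and turn from the pose commanded when the call began, along the tool's axes at that moment; what a row does not reach only later rows make up. A row lasts 1/12 s, in which the tool goes at most 41.7 mm and 7.16 degrees, less where a joint would pass 70% of its speed; a pose out of reach is approached as far as the arm can. A call with a gripper value outside its range is refused whole. The fingers move at their own pace and stop on an object; "grip_force" is the grip in N (left out, the last holds). Time passes only in rows, so rows that repeat a pose let the fingers close, or fill a call up. It gives the time, the measured TCP pose, the force, the opening and the grip force at its end, in the units of the state.
- ctrl.get_state(): the state, without advancing time (a new reading comes with each control period).
- vision.get_image(name): name is "side" or "top" or "wrist"; returns a dict with "color" (420x560x3 uint8, blue, green, red), "fx", "fy", "cx", "cy" (pixels), "k1" (the pictures are not rectified: a ray, as slopes to the right and down, at radius r is drawn at 1 + k1 r^2 times it, then the intrinsics apply), "extrinsics" (4x4, takes a point from world to camera coordinates). Camera axes: x right, y down, z forward; pixel columns grow to the right and rows downward; lengths in m; the calibration is good to about 2 mm. A picture is of the moment at which its call begins. There is no depth.
- ctrl.close_job(): hands the job in; it is judged then, once.
Trained networks look in the newest picture that a camera, given by its name, has taken for a name from the list of things; names that differ only in an ending like _2 or _b are one class to them, and where a whole thing is asked for, a point or a joint stands for the part that bears it (a point fixed in the world has none). Each returns a list of dicts, best first, with "conf" (0 to 1); they miss things now and then, are a little off and sometimes report something else, mostly with a low value. They report only what shows in the picture. A call takes as long as a camera call. They do not tell look-alikes from the thing itself.
- vision.spot_in(camera, thing): "bbox" ([left, top, right, bottom] in pixels, round what is visible of it).
The state is a dict: "time": time; "joint_positions": joint angles; "qd": joint speeds; "joint_torque": joint torques, N m; "position": TCP position; "tool_rot": TCP orientation; "ft_force": force on the tool from outside, world axes, zero at the start; "torque": the same for the moment, N m; "grip_width": opening from 0.0 (shut) to 1.0 (fully open); "grip_force": force on a finger pad.
Only numpy, scipy, OpenCV 4.12 (cv2) and the standard library are available. Lean on these libraries where they do the work, as an engineer would, in place of code of your own. Each camera call takes 0.05 s, during which the arm holds its last target. There are 200 camera calls.

## Task

Clamp the work board that carries the tin racing car in the spring board vice: push one of the two board edges that run alongside the car under the lip of the tall sprung jaw so that the jaw gives way, lower the opposite edge behind the low jaw, and let go so that the springs centre the board flat on the bed. Leave the board with the drum where it lies.

Things in the scene. Friction and masses are not known exactly. Their poses are not given: they have to be found in the camera images.
- car_board: Loose brown board, 110 (x) x 140 (y) x 8 mm thick, 0.24 kg, a tin racing car fixed on it along x. Origin: centre of the underside, z up. The car is 34 mm wide, flat flanks facing y, 20 to 52 mm above the underside; fin to 61. Wheels beside the flanks from 22 mm off the middle: grip the flanks at x = 0, TCP 46 mm above the underside. Either 110 mm edge may go in first.
- drum_board: The other loose work board, 110 x 140 x 8 mm, carrying a round tin drum 76 mm across and 45 mm high. Origin: centre of its underside. Not to be disturbed.
- vice: Fixed spring vice, 120 (x) x 290 (y) mm, end blocks 40 high. Origin: centre of underside, z up. Bed (two rails along y): top at z = 28 mm. Two jaws 90 wide slide along y over it, each sprung to the middle (3 N + 0.3 N/mm, travel 34). At rest: tall jaw's face y = -62, low jaw's face y = +62, its flat top 8 mm above the bed. Centred, the 140 mm board pushes each back 8.
- deep_jaw (a joint): Slide of the tall jaw (vice's -y end), m: 0 at rest, growing as it is pushed outwards, at most 0.034. A lip on top overhangs its face by 8 mm, from 24 to 29 mm above the bed. For the board to pass the low jaw, push it back 17 to 32 mm, board tilted (edge at this jaw lower, about 10 degrees) or level. Fingers opened to 75 mm clear the lip.
Things that resemble listed ones, but are neither listed nor needed, are in the scene too. What is shaped like the car_board but green, red or turquoise is not meant.

How it is judged:
By the outcome, as a careful person would: the job done as asked, in the order asked, and still so for the second after the job is handed in, with the robot touching nothing.
It also fails if it takes over 45 s, if anything falls off the work surface, if the arm or the gripper's body presses on something with over 40 N, if the wrist force passes 120 N, or if a joint passes its speed limit or range.

## Working session

There is one attempt and no reset: what is moved stays moved. The work goes in short steps, Python scripts to look and compute and a tool call to move; the robot and the scene stay as the last step left them, time stands still between calls to the robot, and variables do not carry over. Pictures are saved under pics/ and viewed, at most 11 in all, crops included, and the job is handed in when it is done.

Besides the shell and the picture viewer there is one more tool, called after "Request:" as name([rows], argument=value, ...), one row to a line, values as JSON. jog_arm: Moves the arm, as the interface text tells. Its arguments: {"type":"object","properties":{"increments":{"type":"array"},"grip_force":{"type":"number"}},"required":["increments"]}

```bash
mkdir -p pics; cat > h.py <<'E'
import numpy as np, cv2
from scipy.spatial.transform import Rotation as R
from bench import ctrl, vision
def ray(im,px):
    u=np.array([[(px[0]-im["cx"])/im["fx"],(px[1]-im["cy"])/im["fy"]]])[0]
    s=u.copy()
    for _ in range(20): s=u/(1+im["k1"]*(s@s))
    E=np.array(im["extrinsics"]); Rm=E[:3,:3]; c=-Rm.T@E[:3,3]
    return c,Rm.T@np.array([s[0],s[1],1])
def atz(im,px,z):
    c,d=ray(im,px); return c+d*(z-c[2])/d[2]
def proj(im,P):
    E=np.array(im["extrinsics"]); p=E[:3,:3]@np.array(P)+E[:3,3]; s=p[:2]/p[2]; s=s*(1+im["k1"]*(s@s))
    return np.array([im["fx"]*s[0]+im["cx"],im["fy"]*s[1]+im["cy"]])
def state():
    s=ctrl.get_state(); print({k:np.round(s[k],4).tolist() for k in("time","position","tool_rot","ft_force","grip_width","grip_force")}); return s
E
python3 - <<'E'
from h import *
for c in("top","side"):
    im=vision.get_image(c); cv2.imwrite(f"pics/{c}0.png",im["color"])
    np.savez(f"{c}0.npz",**im)
    for t in("car_board","drum_board","vice","deep_jaw"):
        print(c,t,[(np.round(d["bbox"]).tolist(),round(d["conf"],2)) for d in vision.spot_in(c,t)])
    C,_=ray(im,(280,210)); print(C)
state()
E
```

```text
top car_board [([80.0, 205.0, 144.0, 268.0], 0.9), ([191.0, 251.0, 259.0, 317.0], 0.85), ([142.0, 140.0, 189.0, 197.0], 0.76), ([209.0, 102.0, 264.0, 148.0], 0.69)]
top drum_board [([268.0, 160.0, 324.0, 215.0], 0.6)]
top vice [([362.0, 113.0, 473.0, 167.0], 0.77)]
top deep_jaw [([440.0, 119.0, 458.0, 154.0], 0.59)]
[0.24050592 0.2021173  1.15352847]
side car_board [([168.0, 203.0, 221.0, 248.0], 0.93), ([319.0, 232.0, 393.0, 285.0], 0.7), ([240.0, 326.0, 324.0, 410.0], 0.64), ([177.0, 260.0, 255.0, 322.0], 0.59)]
side drum_board [([254.0, 174.0, 296.0, 211.0], 0.76)]
side vice [([221.0, 99.0, 285.0, 156.0], 0.57)]
side deep_jaw [([254.0, 104.0, 276.0, 116.0], 0.49)]
[0.27069096 0.96634771 0.75842676]
{'time': 0.5, 'position': [0.2761, -0.5884, 0.2413], 'tool_rot': [3.0662, 0.6838, -0.0001], 'ft_force': [0.9178, 0.6082, 0.9873], 'grip_width': 1.0043, 'grip_force': 0.0}
```

View pics/top0.png

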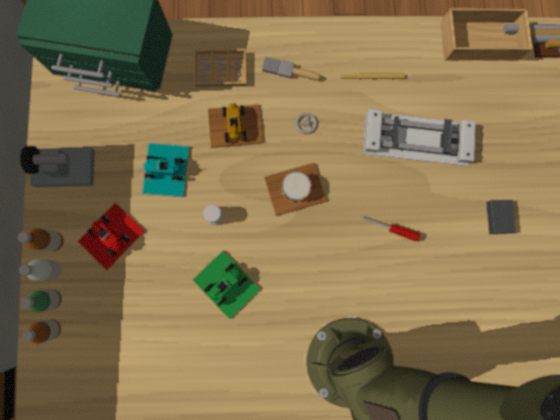

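View pics/side0.png

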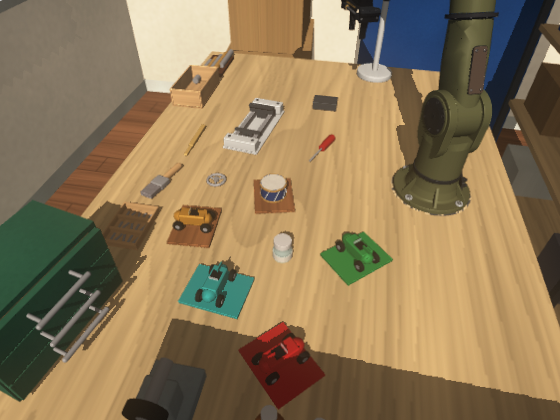

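The top view shows the possible boards: red (112,236), green (226,285), turquoise (166,170), brown with an orange car (236,125), an empty brown rack (220,68), and brown with the drum (296,188). By the description I choose the brown one with the car at (236,125). The vice is at (419,138), and its tall jaw is probably the right-hand one at (449,137). I'll check both in one crop.

```bash
python3 - <<'E'
from h import *
im=dict(np.load("top0.npz")); c=im["color"]
a=cv2.resize(c[95:155,200:272],None,fx=5,fy=5,interpolation=cv2.INTER_CUBIC)
b=cv2.resize(c[100:175,355:485],None,fx=6,fy=6,interpolation=cv2.INTER_CUBIC)
o=np.zeros((600,790,3),np.uint8)
a=cv2.resize(a,(288,140*240//140)) if 0 else cv2.resize(c[95:155,200:272],(168,140),interpolation=cv2.INTER_CUBIC)
o[:450,:780]=b; o[455:595,:168]=a
s=np.load("side0.npz")["color"][95:160,215:295]; o[455:595,200:372]=cv2.resize(s,(172,140),interpolation=cv2.INTER_CUBIC)
s=np.load("side0.npz")["color"][195:255,160:230]; o[455:595,400:563]=cv2.resize(s,(163,140),interpolation=cv2.INTER_CUBIC)
cv2.imwrite("pics/crop.png",o)
for p,z in [((362,113),.04),((235,125),.03),((296,187),.045),((214,215),.05)]: print(p,atz(im,p,z))
# brown board mask contour
hsv=cv2.cvtColor(c,cv2.COLOR_BGR2HSV)
for q in[(215,112),(255,140),(280,20+85)]: print(hsv[q[1],q[0]])
m=((hsv[...,2]<140)&(hsv[...,1]>90)).astype(np.uint8)[95:160,195:275]
n,l,st,ce=cv2.connectedComponentsWithStats(m)
k=1+np.argmax(st[1:,4]); pts=np.argwhere(l==k)[:,::-1]+[195,95]
r=cv2.minAreaRect(pts.astype(np.float32)); B=cv2.boxPoints(r); print(st[k],B)
W=np.array([atz(im,p,.008) for p in B])[:,:2]; print(W,W.mean(0),[np.linalg.norm(W[i]-W[(i+1)%4]) for i in range(4)])
E
```

```text
(362, 113) [ 0.64271144 -0.05658361  0.04      ]
(235, 125) [0.61910738 0.28032928 0.03      ]
(296, 187) [0.44618034 0.12542438 0.045     ]
(214, 215) [0.37828477 0.3345147  0.05      ]
[ 14 160 126]
[ 15 175  96]
[ 20 106 180]
[  13    9   58   44 1928] [[207.3033   106.336075]
 [261.85248  101.37706 ]
 [265.69672  143.66394 ]
 [211.14755  148.62296 ]]
[[0.68087908 0.3563946 ]
 [0.69196207 0.20816438]
 [0.57282406 0.20030235]
 [0.56227565 0.34624986]] [0.62698521 0.2777778 ] [np.float64(0.14864396799311855), np.float64(0.1193971360001228), np.float64(0.1463282118998868), np.float64(0.11903650921624002)]
```

View pics/crop.png

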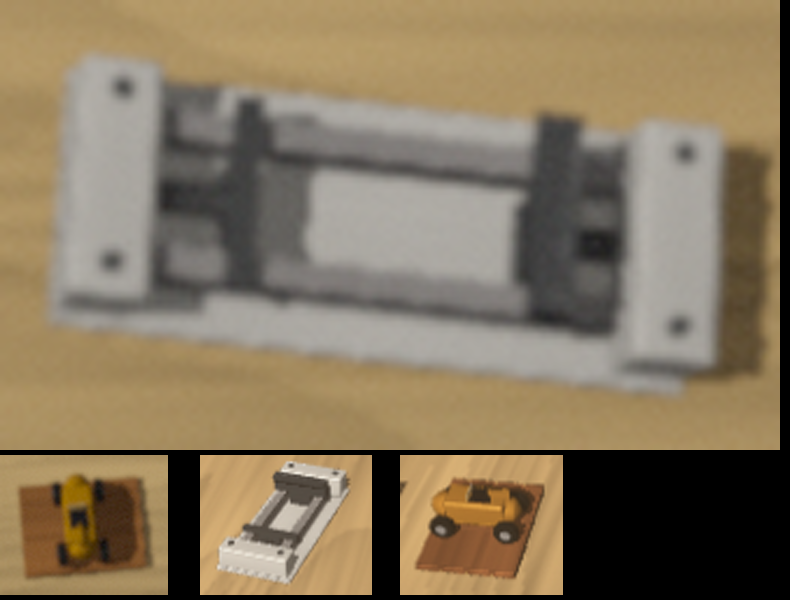

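The brown board carries the orange car, with the car's long axis up the image. In the vice the right-hand jaw (crop 560,220) is the taller one, as the side view confirms, so the vice's -y end faces world -y. I'll move over the vice first to measure it with the wrist camera on the way.

Request:
jog_arm([
  {"tx": 146,"ty": -75,"tz": -20,"wz": 0.365,"gripper": 1},
  {"tx": 146,"ty": -75,"tz": -20,"wz": 0.365,"gripper": 1},
  {"tx": 146,"ty": -75,"tz": -20,"wz": 0.365,"gripper": 1},
  {"tx": 146,"ty": -75,"tz": -20,"wz": 0.365,"gripper": 1},
  {"tx": 146,"ty": -75,"tz": -20,"wz": 0.365,"gripper": 1},
])

```text
validation failed for argument at $.in...
```

Request:
jog_arm([
  {"tx": 109,"ty": -122,"tz": -20,"gripper": 1},
  {"tx": 109,"ty": -122,"tz": -20,"gripper": 1},
  {"tx": 109,"ty": -122,"tz": -20,"gripper": 1},
  {"tx": 109,"ty": -122,"tz": -20,"gripper": 1},
  {"tx": 109,"ty": -122,"tz": -20,"gripper": 1},
])

```text
validation failed for argument at $.in...
```

Request:
jog_arm([
  {"tx": 109,"ty": -122,"tz": -40,"gripper": 1},
  {"tx": 109,"ty": -122,"tz": -40,"gripper": 1},
  {"tx": 109,"ty": -122,"tz": -40,"gripper": 1},
  {"tx": 109,"ty": -122,"tz": -40,"gripper": 1},
  {"tx": 109,"ty": -122,"tz": -40,"gripper": 1},
])

```text
validation failed for argument at $.in...
```

```bash
python3 - <<'E'
from h import *
state()
im=vision.get_image("wrist"); np.savez("wv.npz",**im); cv2.imwrite("pics/wv.png",im["color"])
for t in("vice","deep_jaw"): print(t,[(np.round(d["bbox"]).tolist(),round(d["conf"],2)) for d in vision.spot_in("wrist",t)])
print(ray(im,(280,210)))
t=dict(np.load("top0.npz"))
for p in [(82,57),(62,300),(722,122),(716,365)]: print(atz(t,(355+p[0]/6-.4,100+p[1]/6-.4),.04))
E
```

```text
{'time': 0.5, 'position': [0.2761, -0.5884, 0.2413], 'tool_rot': [3.0662, 0.6838, -0.0001], 'ft_force': [0.9178, 0.6082, 0.9873], 'grip_width': 1.0043, 'grip_force': 0.0}
vice []
deep_jaw []
(array([ 0.34633337, -0.55688333,  0.38464156]), array([-0.24347199, -0.12657555, -0.96171432]))
[ 0.65330448 -0.07398774  0.04      ]
[ 0.54263409 -0.05868198  0.04      ]
[ 0.61986091 -0.36166787  0.04      ]
[ 0.50856142 -0.34811392  0.04      ]
```

View pics/wv.png

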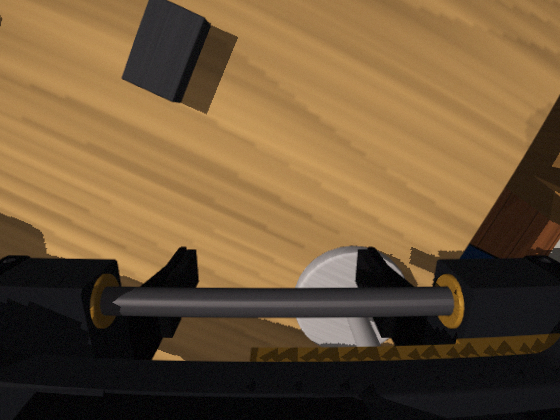

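The moves were refused, so nothing has moved and the wrist picture shows only the start area: a black block at (165,50), the lamp foot at (350,290) and the fingers. I'll retry with every key given in each row.

Request:
jog_arm([
  {"tx": 146,"ty": -75,"tz": -20,"wx": 0,"wy": 0,"wz": 0.365,"gripper": 1},
  {"tx": 146,"ty": -75,"tz": -20,"wx": 0,"wy": 0,"wz": 0.365,"gripper": 1},
  {"tx": 146,"ty": -75,"tz": -20,"wx": 0,"wy": 0,"wz": 0.365,"gripper": 1},
  {"tx": 146,"ty": -75,"tz": -20,"wx": 0,"wy": 0,"wz": 0.365,"gripper": 1},
  {"tx": 146,"ty": -75,"tz": -20,"wx": 0,"wy": 0,"wz": 0.365,"gripper": 1},
])

```text
time: 1.07
position: [0.385, -0.45, 0.2631]
tool_rot: [-3.136, -0.138, -0.01]
ft_force: [1.2, 0.0, 1.4]
grip_width: 0.996
grip_force: 0.0
```

Request:
jog_arm([
  {"tx": 104,"ty": -120,"tz": -35,"wx": 0,"wy": 0,"wz": 0,"gripper": 1},
  {"tx": 104,"ty": -120,"tz": -35,"wx": 0,"wy": 0,"wz": 0,"gripper": 1},
  {"tx": 104,"ty": -120,"tz": -35,"wx": 0,"wy": 0,"wz": 0,"gripper": 1},
  {"tx": 104,"ty": -120,"tz": -35,"wx": 0,"wy": 0,"wz": 0,"gripper": 1},
  {"tx": 104,"ty": -120,"tz": -35,"wx": 0,"wy": 0,"wz": 0,"gripper": 1},
])

```text
time: 1.48
position: [0.4781, -0.3224, 0.2987]
tool_rot: [-3.136, -0.138, -0.01]
ft_force: [0.5, 1.0, -1.1]
grip_width: 0.997
grip_force: 0.0
```

Request:
jog_arm([
  {"tx": 104,"ty": -120,"tz": -35,"wx": 0,"wy": 0,"wz": 0,"gripper": 1},
  {"tx": 104,"ty": -120,"tz": -35,"wx": 0,"wy": 0,"wz": 0,"gripper": 1},
  {"tx": 104,"ty": -120,"tz": -35,"wx": 0,"wy": 0,"wz": 0,"gripper": 1},
  {"tx": 104,"ty": -120,"tz": -35,"wx": 0,"wy": 0,"wz": 0,"gripper": 1},
  {"tx": 104,"ty": -120,"tz": -35,"wx": 0,"wy": 0,"wz": 0,"gripper": 1},
])

```text
time: 1.9
position: [0.5712, -0.1943, 0.3331]
tool_rot: [-3.134, -0.137, -0.009]
ft_force: [0.4, 1.1, 0.0]
grip_width: 0.999
grip_force: 0.0
```

```bash
python3 - <<'E'
from h import *
state()
for i in range(4): im=vision.get_image("wrist")
np.savez("wv.npz",**im); cv2.imwrite("pics/wv2.png",im["color"])
for t in("vice","deep_jaw"): print(t,[(np.round(d["bbox"]).tolist(),round(d["conf"],2)) for d in vision.spot_in("wrist",t)])
state()
E
```

```text
{'time': 1.9, 'position': [0.5712, -0.1943, 0.3331], 'tool_rot': [-3.1341, -0.1372, -0.0092], 'ft_force': [0.3936, 1.115, 0.008], 'grip_width': 0.9989, 'grip_force': 0.0}
vice [([172.0, 99.0, 396.0, 225.0], 0.6)]
deep_jaw [([316.0, 141.0, 360.0, 212.0], 0.57)]
{'time': 2.2, 'position': [0.5651, -0.206, 0.3308], 'tool_rot': [3.139, 0.1109, -0.0018], 'ft_force': [-0.2882, -0.3499, -0.6435], 'grip_width': 0.9981, 'grip_force': 0.0}
```

View pics/wv2.png

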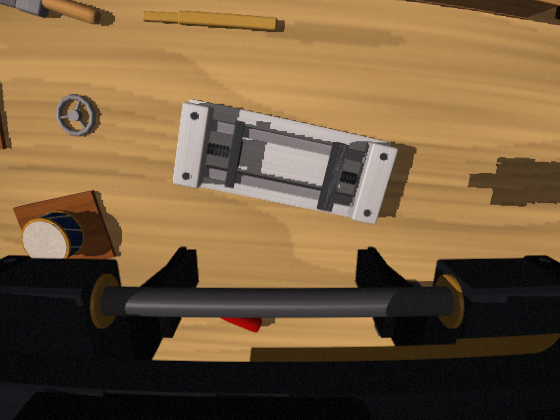

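The wrist view shows the vice: left (low-jaw) block at (190,145), right (tall-jaw) block at (377,180), low jaw bar at x≈236 and tall jaw at x≈335. The drum board is at (60,225). Next I'll fit the vice pose from both images.

```bash
cat > fit.py <<'E'
from h import *
from scipy.optimize import minimize
def mask(im,box,hsvtest):
    hsv=cv2.cvtColor(im["color"],cv2.COLOR_BGR2HSV).astype(int); m=np.zeros(hsv.shape[:2],np.uint8)
    l,t,r,b=box; m[t:b,l:r]=hsvtest(hsv[t:b,l:r]); 
    n,L,st,_=cv2.connectedComponentsWithStats(m); k=1+np.argmax(st[1:,4]); return (L==k).astype(np.uint8)
def render(im,boxes,p,S=4):
    c,s=np.cos(p[2]),np.sin(p[2]); o=np.zeros((420*S,560*S),np.uint8)
    for (x0,x1,y0,y1,z0,z1) in boxes:
        P=[proj(im,[p[0]+c*x-s*y,p[1]+s*x+c*y,z]) for x in(x0,x1) for y in(y0,y1) for z in(z0,z1)]
        h=cv2.convexHull(((np.array(P)+.5)*S).astype(np.float32)); cv2.fillConvexPoly(o,np.round(h).astype(np.int32),1)
    return o
def fit(ims,masks,boxes,p0,step=(.006,.006,.05)):
    S=4; M=[cv2.resize(m,None,fx=S,fy=S,interpolation=cv2.INTER_LINEAR) for m in masks]
    def cost(p): return sum(1-(r&m).sum()/max(1,(r|m).sum()) for r,m in((render(i,boxes,p,S),m) for i,m in zip(ims,M)))
    sim=[np.array(p0)]+[np.array(p0)+np.eye(3)[k]*step[k] for k in range(3)]
    r=minimize(cost,p0,method="Nelder-Mead",options=dict(initial_simplex=sim,xatol=1e-4,fatol=1e-4,maxiter=120)); return r.x,r.fun
E
python3 - <<'E'
from fit import *
t,w,s=[dict(np.load(f)) for f in("top0.npz","wv.npz","side0.npz")]
hs=lambda h:(((h[...,1]<60))).astype(np.uint8)
mw=mask(w,(160,88,408,235),hs); mt=mask(t,(355,103,482,172),hs)
for m in(mw,mt):
    print(m.sum(),cv2.boundingRect(m))
fill=lambda m:cv2.drawContours(m.copy(),cv2.findContours(m,0,2)[0],-1,1,-1)
mw,mt=[fill(cv2.morphologyEx(m,3,np.ones((5,5)))) for m in(mw,mt)]
B=[(-.06,.06,-.145,.145,0,.026),(-.06,.06,-.145,-.12,0,.04),(-.06,.06,.12,.145,0,.04)]
p0=(.581,-.2106,-.122)
for a in([w],[mw]),([t],[mt]),([w,t],[mw,mt]): print(fit(*a,B,p0))
o=w["color"].copy(); o[mw>0]//=2; cv2.imwrite("m.png",o)
for q in[(189,101),(173,183),(397,145),(377,222)]: print(atz(w,q,.04))
E
```

```text
17887 (173, 99, 225, 125)
4814 (363, 109, 113, 57)
(array([ 0.58315864, -0.21451173, -0.1337088 ]), np.float64(0.051454725284937664))
(array([ 0.58200204, -0.2119495 , -0.12663484]), np.float64(0.06740507483373659))
(array([ 0.58295151, -0.21269092, -0.13222327]), np.float64(0.12587199308061747))
[ 0.65600849 -0.08740156  0.04      ]
[ 0.54756216 -0.0662055   0.04      ]
[ 0.62113276 -0.36234968  0.04      ]
[ 0.51281923 -0.35237117  0.04      ]
```

Request:
jog_arm([
  {"tx": 24,"ty": -161,"tz": 15,"wx": 0,"wy": 0,"wz": 0,"gripper": 1},
  {"tx": 24,"ty": -161,"tz": 15,"wx": 0,"wy": 0,"wz": 0,"gripper": 1},
  {"tx": 24,"ty": -161,"tz": 15,"wx": 0,"wy": 0,"wz": 0,"gripper": 1},
  {"tx": 24,"ty": -161,"tz": 15,"wx": 0,"wy": 0,"wz": 0,"gripper": 1},
  {"tx": 24,"ty": -161,"tz": 15,"wx": 0,"wy": 0,"wz": 0,"gripper": 1},
])

```text
time: 2.62
position: [0.5776, -0.0318, 0.3159]
tool_rot: [-3.133, -0.134, 0.0]
ft_force: [-0.2, 1.6, -0.3]
grip_width: 1.001
grip_force: 0.0
```

Request:
jog_arm([
  {"tx": 24,"ty": -161,"tz": 15,"wx": 0,"wy": 0,"wz": 0,"gripper": 1},
  {"tx": 24,"ty": -161,"tz": 15,"wx": 0,"wy": 0,"wz": 0,"gripper": 1},
  {"tx": 24,"ty": -161,"tz": 15,"wx": 0,"wy": 0,"wz": 0,"gripper": 1},
  {"tx": 24,"ty": -161,"tz": 15,"wx": 0,"wy": 0,"wz": 0,"gripper": 1},
  {"tx": 24,"ty": -161,"tz": 15,"wx": 0,"wy": 0,"wz": 0,"gripper": 1},
])

```text
time: 3.03
position: [0.5884, 0.13, 0.3004]
tool_rot: [-3.133, -0.133, 0.003]
ft_force: [-0.9, 0.6, 0.2]
grip_width: 0.998
grip_force: 0.0
```

Request:
jog_arm([
  {"tx": 24,"ty": -161,"tz": 15,"wx": 0,"wy": 0,"wz": 0,"gripper": 1},
  {"tx": 24,"ty": -161,"tz": 15,"wx": 0,"wy": 0,"wz": 0,"gripper": 1},
  {"tx": 24,"ty": -161,"tz": 15,"wx": 0,"wy": 0,"wz": 0,"gripper": 1},
  {"tx": 24,"ty": -161,"tz": 15,"wx": 0,"wy": 0,"wz": 0,"gripper": 1},
  {"tx": 24,"ty": -161,"tz": 15,"wx": 0,"wy": 0,"wz": 0,"gripper": 1},
])

```text
time: 3.45
position: [0.5994, 0.2914, 0.2843]
tool_rot: [-3.133, -0.132, 0.006]
ft_force: [-2.1, 0.7, 0.0]
grip_width: 0.998
grip_force: 0.0
```

```bash
python3 - <<'E'
from h import *
for i in range(4): im=vision.get_image("wrist")
np.savez("wc.npz",**im); cv2.imwrite("pics/wc.png",im["color"])
print([(np.round(d["bbox"]).tolist(),round(d["conf"],2)) for d in vision.spot_in("wrist","car_board")])
state()
E
```

```text
[([221.0, 118.0, 332.0, 202.0], 0.92), ([88.0, 179.0, 183.0, 282.0], 0.73)]
{'time': 3.7, 'position': [0.6036, 0.28, 0.2862], 'tool_rot': [3.1379, 0.1096, 0.0007], 'ft_force': [-0.2105, -1.1905, 1.3931], 'grip_width': 1.003, 'grip_force': 0.0}
```

View pics/wc.png

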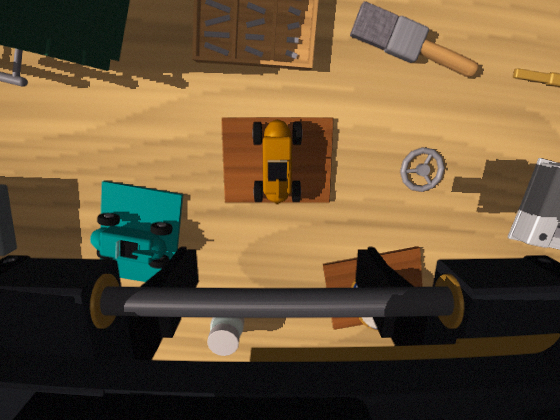

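The wrist view shows the brown board (222,118)–(332,202) with the orange car centred near (277,162). The drum board is at (375,290) and the turquoise look-alike at (140,230).

```bash
python3 - <<'E'
from fit import *
w=dict(np.load("wc.npz"))
C=[(222,118),(333,117.5),(331.5,202.5),(224,202.5)]
W=np.array([atz(w,q,.008) for q in C])[:,:2]; print(W.round(4),W.mean(0),[np.linalg.norm(W[i]-W[(i+1)%4]).round(4) for i in range(4)])
for a,b in((1,0),(2,3)): d=W[b]-W[a]; print("yaw",np.arctan2(-d[0],d[1]))
for a,b in((3,0),(2,1)): d=W[b]-W[a]; print("yaw",np.arctan2(d[1],d[0]))
hsv=cv2.cvtColor(w["color"],cv2.COLOR_BGR2HSV)
print(hsv[160,215:230].tolist()); print(hsv[160,325:345].tolist())
# orange car body
m=mask(w,(215,110,340,210),lambda h:((h[...,0]>14)&(h[...,0]<30)&(h[...,1]>190)).astype(np.uint8)); print(cv2.boundingRect(m))
for r in(135,140,145,150,155,160,165,170,175,180): 
    c=np.where(m[r])[0]; 
    if len(c): print(r,c.min(),c.max(),atz(w,((c.min()+c.max())/2,r),.045).round(4))
E
```

```text
[[0.6748 0.3528]
 [0.6855 0.2147]
 [0.5762 0.2038]
 [0.5659 0.347 ]] [0.62560278 0.27956069] [np.float64(0.1386), np.float64(0.1098), np.float64(0.1436), np.float64(0.1091)]
yaw 0.07733402839472858
yaw 0.07226030337836982
yaw 0.05406444825714041
yaw 0.09929598417601541
[[17, 129, 201], [17, 136, 200], [18, 132, 201], [17, 131, 201], [17, 132, 201], [17, 134, 203], [17, 134, 200], [17, 141, 177], [14, 171, 148], [12, 194, 143], [13, 197, 141], [13, 195, 140], [12, 192, 145], [13, 196, 143], [12, 194, 139]]
[[10, 186, 78], [13, 192, 141], [12, 192, 141], [12, 188, 144], [12, 191, 143], [12, 193, 132], [13, 154, 78], [16, 136, 94], [16, 140, 95], [16, 138, 94], [18, 139, 119], [17, 137, 183], [18, 137, 183], [18, 134, 201], [17, 136, 200], [17, 133, 202], [17, 133, 201], [17, 135, 200], [18, 138, 199], [17, 133, 201]]
(262, 119, 31, 85)
135 264 290 [0.6606 0.2831 0.045 ]
140 262 291 [0.6549 0.2833 0.045 ]
145 262 291 [0.6493 0.2828 0.045 ]
150 262 291 [0.6435 0.2824 0.045 ]
155 263 291 [0.6378 0.2814 0.045 ]
160 263 291 [0.632 0.281 0.045]
165 263 291 [0.6261 0.2806 0.045 ]
170 263 291 [0.6202 0.2801 0.045 ]
175 263 291 [0.6142 0.2797 0.045 ]
180 263 291 [0.6082 0.2793 0.045 ]
```

Request:
jog_arm([
  {"tx": 22,"ty": 0,"tz": 180,"wx": 0,"wy": 0,"wz": 0,"gripper": 1},
  {"tx": 22,"ty": 0,"tz": 180,"wx": 0,"wy": 0,"wz": 0,"gripper": 1},
  {"tx": 22,"ty": 0,"tz": 180,"wx": 0,"wy": 0,"wz": 0,"gripper": 1},
  {"tx": 22,"ty": 0,"tz": 180,"wx": 0,"wy": 0,"wz": 0,"gripper": 1},
  {"tx": 22,"ty": 0,"tz": 180,"wx": 0,"wy": 0,"wz": 0,"gripper": 1},
])

```text
time: 4.12
position: [0.6227, 0.2794, 0.0997]
tool_rot: [3.134, 0.11, -0.012]
ft_force: [-0.5, -1.2, -1.9]
grip_width: 1.006
grip_force: 0.0
```

```bash
python3 - <<'E'
from h import *
for i in range(3): vision.get_image("side")
s=state(); print(R.from_rotvec(s["tool_rot"]).as_matrix().round(4))
E
```

```text
{'time': 4.2667, 'position': [0.6247, 0.283, 0.1063], 'tool_rot': [3.1387, 0.1123, -0.0017], 'ft_force': [0.715, 0.8465, 0.9009], 'grip_width': 0.9997, 'grip_force': 0.0}
[[ 9.974e-01  7.150e-02 -1.100e-03]
 [ 7.150e-02 -9.974e-01 -9.000e-04]
 [-1.100e-03  8.000e-04 -1.000e+00]]
```

Request:
jog_arm([
  {"tx": 1,"ty": 2,"tz": 30,"wx": 0,"wy": 0,"wz": 0,"gripper": 1},
  {"tx": 1,"ty": 2,"tz": 60,"wx": 0,"wy": 0,"wz": 0,"gripper": 1},
  {"tx": 1,"ty": 2,"tz": 60,"wx": 0,"wy": 0,"wz": 0,"gripper": 1},
  {"tx": 1,"ty": 2,"tz": 60,"wx": 0,"wy": 0,"wz": 0,"gripper": 1},
  {"tx": 1,"ty": 2,"tz": 60,"wx": 0,"wy": 0,"wz": 0,"gripper": 1},
])

```text
time: 4.68
position: [0.6274, 0.2839, 0.0501]
tool_rot: [-3.138, -0.115, -0.007]
ft_force: [0.5, 1.1, -0.0]
grip_width: 0.998
grip_force: 0.0
```

Request:
jog_arm([
  {"tx": 0,"ty": 0,"tz": 0,"wx": 0,"wy": 0,"wz": 0,"gripper": 0.2},
  {"tx": 0,"ty": 0,"tz": 0,"wx": 0,"wy": 0,"wz": 0,"gripper": 0.2},
  {"tx": 0,"ty": 0,"tz": 0,"wx": 0,"wy": 0,"wz": 0,"gripper": 0.2},
  {"tx": 0,"ty": 0,"tz": 0,"wx": 0,"wy": 0,"wz": 0,"gripper": 0.2},
  {"tx": 0,"ty": 0,"tz": 0,"wx": 0,"wy": 0,"wz": 0,"gripper": 0.2},
], grip_force=45)

```text
time: 5.1
position: [0.6256, 0.2829, 0.0467]
tool_rot: [-3.139, -0.116, -0.001]
ft_force: [-0.4, 0.7, -0.2]
grip_width: 0.704
grip_force: 0.0
```

Request:
jog_arm([
  {"tx": 0,"ty": 0,"tz": 0,"wx": 0,"wy": 0,"wz": 0,"gripper": 0.2},
  {"tx": 0,"ty": 0,"tz": 0,"wx": 0,"wy": 0,"wz": 0,"gripper": 0.2},
  {"tx": 0,"ty": 0,"tz": 0,"wx": 0,"wy": 0,"wz": 0,"gripper": 0.2},
  {"tx": 0,"ty": 0,"tz": 0,"wx": 0,"wy": 0,"wz": 0,"gripper": 0.2},
  {"tx": 0,"ty": 0,"tz": 0,"wx": 0,"wy": 0,"wz": 0,"gripper": 0.2},
])

```text
time: 5.52
position: [0.6254, 0.2827, 0.0461]
tool_rot: [3.139, 0.116, -0.0]
ft_force: [-1.0, -0.6, -0.2]
grip_width: 0.381
grip_force: 45.0
```

The car is gripped: the opening is 33 mm and the grip 45 N. I'll lift it and carry it over the vice.

Request:
jog_arm([
  {"tx": 0,"ty": 0,"tz": -15,"wx": 0,"wy": 0,"wz": 0,"gripper": 0.2},
  {"tx": 0,"ty": 0,"tz": -40,"wx": 0,"wy": 0,"wz": 0,"gripper": 0.2},
  {"tx": 0,"ty": 0,"tz": -70,"wx": 0,"wy": 0,"wz": 0,"gripper": 0.2},
  {"tx": 0,"ty": 0,"tz": -100,"wx": 0,"wy": 0,"wz": 0,"gripper": 0.2},
  {"tx": 0,"ty": 0,"tz": -115,"wx": 0,"wy": 0,"wz": 0,"gripper": 0.2},
])

```text
time: 5.93
position: [0.6265, 0.2839, 0.1661]
tool_rot: [-3.137, -0.116, -0.007]
ft_force: [1.8, 1.0, -2.1]
grip_width: 0.384
grip_force: 45.0
```

Request:
jog_arm([
  {"tx": -4,"ty": 25,"tz": 0,"wx": 0,"wy": 0,"wz": 0.03,"gripper": 0.2},
  {"tx": -9,"ty": 55,"tz": 0,"wx": 0,"wy": 0,"wz": 0.08,"gripper": 0.2},
  {"tx": -14,"ty": 88,"tz": 0,"wx": 0,"wy": 0,"wz": 0.13,"gripper": 0.2},
  {"tx": -19,"ty": 122,"tz": 0,"wx": 0,"wy": 0,"wz": 0.18,"gripper": 0.2},
  {"tx": -24,"ty": 155,"tz": 0,"wx": 0,"wy": 0,"wz": 0.205,"gripper": 0.2},
])

```text
time: 6.35
position: [0.6123, 0.125, 0.1617]
tool_rot: [3.134, -0.209, -0.0]
ft_force: [0.8, -0.9, -2.6]
grip_width: 0.389
grip_force: 45.0
```

Request:
jog_arm([
  {"tx": 2,"ty": 31,"tz": 0,"wx": 0,"wy": 0,"wz": 0,"gripper": 0.2},
  {"tx": 3,"ty": 62,"tz": 0,"wx": 0,"wy": 0,"wz": 0,"gripper": 0.2},
  {"tx": 5,"ty": 93,"tz": 0,"wx": 0,"wy": 0,"wz": 0,"gripper": 0.2},
  {"tx": 6,"ty": 124,"tz": 0,"wx": 0,"wy": 0,"wz": 0,"gripper": 0.2},
  {"tx": 8,"ty": 156,"tz": 0,"wx": 0,"wy": 0,"wz": 0,"gripper": 0.2},
])

```text
time: 6.77
position: [0.5997, -0.0301, 0.1619]
tool_rot: [-3.135, 0.205, 0.0]
ft_force: [1.1, -0.4, -3.8]
grip_width: 0.388
grip_force: 45.0
```

Request:
jog_arm([
  {"tx": 2,"ty": 40,"tz": 0,"wx": 0,"wy": 0,"wz": 0,"gripper": 0.2},
  {"tx": 4,"ty": 75,"tz": 0,"wx": 0,"wy": 0,"wz": 0,"gripper": 0.2},
  {"tx": 6,"ty": 110,"tz": 0,"wx": 0,"wy": 0,"wz": 0,"gripper": 0.2},
  {"tx": 8,"ty": 135,"tz": 0,"wx": 0,"wy": 0,"wz": 0,"gripper": 0.2},
  {"tx": 8,"ty": 148,"tz": 0,"wx": 0,"wy": 0,"wz": 0,"gripper": 0.2},
])

```text
time: 7.18
position: [0.5878, -0.1823, 0.1616]
tool_rot: [3.132, -0.214, -0.001]
ft_force: [-0.7, -1.1, -3.0]
grip_width: 0.387
grip_force: 45.0
```

```bash
cat > v.py <<'E'
from fit import *
V=np.array([.583,-.213]); yv=-.131
def rel(s):
    c,q=np.cos(yv),np.sin(yv); d=np.array(s["position"][:2])-V; M=R.from_rotvec(s["tool_rot"]).as_matrix()
    print("vice-local mm",(c*d[0]+q*d[1])*1e3,(-q*d[0]+c*d[1])*1e3,"yaw",np.arctan2(M[1,0],M[0,0]),"z",s["position"][2],"tilt",M[:,2].round(4))
E
python3 - <<'E'
from v import *
for i in range(4): im=vision.get_image("side")
np.savez("s1.npz",**im); t=vision.get_image("top"); np.savez("t1.npz",**t)
a=cv2.resize(im["color"][60:180,170:330],(790,592),interpolation=cv2.INTER_CUBIC); cv2.imwrite("pics/s1.png",a)
rel(state())
E
```

```text
{'time': 7.4333, 'position': [0.5895, -0.1738, 0.1614], 'tool_rot': [-3.1332, 0.2005, -0.0001], 'ft_force': [-0.3798, 1.0819, -3.6658], 'grip_width': 0.3849, 'grip_force': 44.999}
vice-local mm 1.3239323810073782 39.73626749020372 yaw -0.1278211933246624 z 0.16142850212223286 tilt [ 2.e-04  2.e-03 -1.e+00]
```

View pics/s1.png

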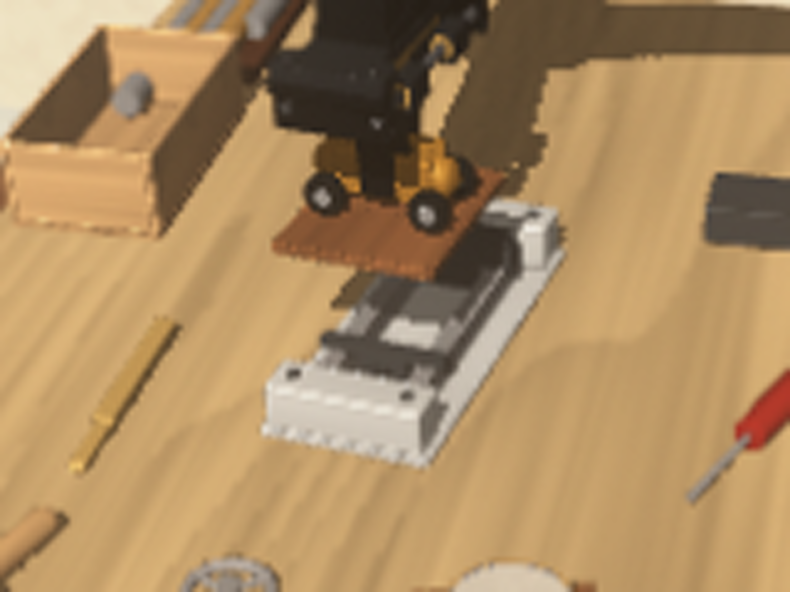

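The board hangs level over the vice with its leading edge on the tall-jaw side; in the crop the low jaw is at (390,350) and the tall jaw at (490,250). I'll descend to lip level, still short of the lip.

Request:
jog_arm([
  {"tx": -1,"ty": 14,"tz": 5,"wx": 0,"wy": 0,"wz": 0.003,"gripper": 0.2},
  {"tx": -1,"ty": 14,"tz": 25,"wx": 0,"wy": 0,"wz": 0.003,"gripper": 0.2},
  {"tx": -1,"ty": 14,"tz": 45,"wx": 0,"wy": 0,"wz": 0.003,"gripper": 0.2},
  {"tx": -1,"ty": 14,"tz": 62,"wx": 0,"wy": 0,"wz": 0.003,"gripper": 0.2},
  {"tx": -1,"ty": 14,"tz": 75,"wx": 0,"wy": 0,"wz": 0.003,"gripper": 0.2},
])

```text
time: 7.85
position: [0.5855, -0.1893, 0.0844]
tool_rot: [-3.134, 0.207, 0.003]
ft_force: [0.2, -0.2, -2.7]
grip_width: 0.391
grip_force: 45.0
```

```bash
python3 - <<'E'
from v import *
for i in range(3): im=vision.get_image("side")
t=vision.get_image("top")
a=cv2.resize(im["color"][60:180,170:330],(790,592),interpolation=cv2.INTER_CUBIC); cv2.imwrite("pics/s2.png",a)
rel(state())
E
```

```text
{'time': 8.05, 'position': [0.5866, -0.1902, 0.0866], 'tool_rot': [-3.1346, 0.2088, -0.0004], 'ft_force': [0.1171, 0.0971, -2.8231], 'grip_width': 0.3831, 'grip_force': 44.9989}
vice-local mm 0.5863492007403752 23.104509615523277 yaw -0.13300228389218588 z 0.08659309143377958 tilt [ 2.e-04  0.e+00 -1.e+00]
```

View pics/s2.png

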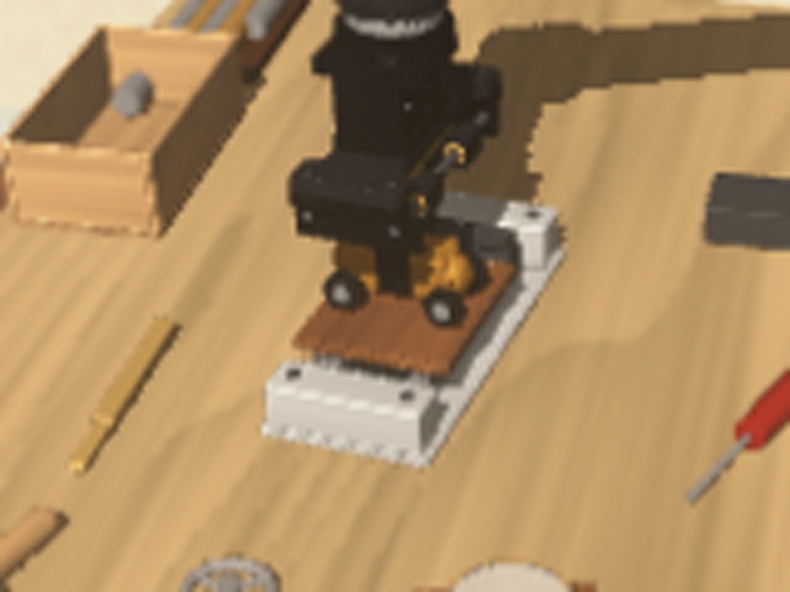

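The board is low over the bed, aligned with the vice, with no contact force beyond its own weight. Now I'll push it under the lip.

Request:
jog_arm([
  {"tx": 0,"ty": 5,"tz": 0.5,"wx": 0,"wy": 0,"wz": 0,"gripper": 0.2},
  {"tx": 0,"ty": 10,"tz": 0.5,"wx": 0,"wy": 0,"wz": 0,"gripper": 0.2},
  {"tx": 0,"ty": 16,"tz": 0.5,"wx": 0,"wy": 0,"wz": 0,"gripper": 0.2},
  {"tx": 0,"ty": 21,"tz": 0.5,"wx": 0,"wy": 0,"wz": 0,"gripper": 0.2},
  {"tx": 0,"ty": 25,"tz": 0.5,"wx": 0,"wy": 0,"wz": 0,"gripper": 0.2},
])

```text
time: 8.47
position: [0.5837, -0.214, 0.0866]
tool_rot: [-3.132, 0.209, -0.002]
ft_force: [1.4, 5.6, -0.3]
grip_width: 0.387
grip_force: 45.0
```

Request:
jog_arm([
  {"tx": 0,"ty": 3,"tz": 0,"wx": 0,"wy": 0,"wz": 0,"gripper": 0.2},
  {"tx": 0,"ty": 6,"tz": 0,"wx": 0,"wy": 0,"wz": 0,"gripper": 0.2},
  {"tx": 0,"ty": 10,"tz": 0,"wx": 0,"wy": 0,"wz": 0,"gripper": 0.2},
  {"tx": 0,"ty": 14,"tz": 0,"wx": 0,"wy": 0,"wz": 0,"gripper": 0.2},
  {"tx": 0,"ty": 14,"tz": 0,"wx": 0,"wy": 0,"wz": 0,"gripper": 0.2},
])

```text
time: 8.88
position: [0.5821, -0.2261, 0.0866]
tool_rot: [-3.13, 0.208, -0.002]
ft_force: [-0.5, 8.4, 0.5]
grip_width: 0.385
grip_force: 45.0
```

```bash
python3 - <<'E'
from v import *
for i in range(3): im=vision.get_image("side")
t=vision.get_image("top")
a=cv2.resize(im["color"][85:165,205:305],(500,400),interpolation=cv2.INTER_CUBIC)
b=cv2.resize(t["color"][100:180,355:485],(299,184*299//299),interpolation=cv2.INTER_CUBIC)
o=np.zeros((400,800,3),np.uint8); o[:,:500]=a; o[:184,501:]=b; cv2.imwrite("pics/s3.png",o)
s=state(); rel(s); print(s["torque"])
E
```

```text
{'time': 9.0833, 'position': [0.5823, -0.2252, 0.0867], 'tool_rot': [-3.1296, 0.2064, -0.0017], 'ft_force': [-0.4548, 8.383, 1.5037], 'grip_width': 0.3874, 'grip_force': 44.9987}
vice-local mm 0.8495447293861239 -12.163097770909163 yaw -0.1317264104873865 z 0.08669658338294234 tilt [ 0.0014  0.0051 -1.    ]
[ 2.00662322 -0.00516369  0.07028438]
```

View pics/s3.png

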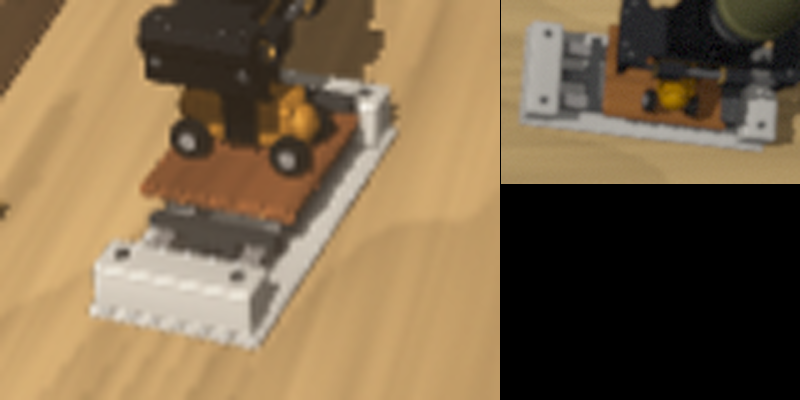

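The tall jaw has given way by about 19 mm (8.4 N in y) and the far board edge sits above and just inside the low jaw. I'll push 6 mm more, then lower.

Request:
jog_arm([
  {"tx": 0,"ty": 3,"tz": 0,"wx": 0,"wy": 0,"wz": 0,"gripper": 0.2},
  {"tx": 0,"ty": 6,"tz": 0,"wx": 0,"wy": 0,"wz": 0,"gripper": 0.2},
  {"tx": 0,"ty": 6,"tz": 0,"wx": 0,"wy": 0,"wz": 0,"gripper": 0.2},
  {"tx": 0,"ty": 6,"tz": 0,"wx": 0,"wy": 0,"wz": 0,"gripper": 0.2},
  {"tx": 0,"ty": 6,"tz": 0,"wx": 0,"wy": 0,"wz": 0,"gripper": 0.2},
])

```text
time: 9.5
position: [0.5816, -0.2301, 0.0867]
tool_rot: [-3.128, 0.205, -0.002]
ft_force: [-0.1, 10.1, 1.8]
grip_width: 0.387
grip_force: 45.0
```

Request:
jog_arm([
  {"tx": 0,"ty": 0,"tz": 2,"wx": 0,"wy": 0,"wz": 0,"gripper": 0.2},
  {"tx": 0,"ty": 0,"tz": 4,"wx": 0,"wy": 0,"wz": 0,"gripper": 0.2},
  {"tx": 0,"ty": 0,"tz": 6,"wx": 0,"wy": 0,"wz": 0,"gripper": 0.2},
  {"tx": 0,"ty": 0,"tz": 8,"wx": 0,"wy": 0,"wz": 0,"gripper": 0.2},
  {"tx": 0,"ty": 0,"tz": 8,"wx": 0,"wy": 0,"wz": 0,"gripper": 0.2},
])

```text
time: 9.92
position: [0.5823, -0.2301, 0.0787]
tool_rot: [-3.129, 0.205, -0.004]
ft_force: [1.2, 9.9, 0.6]
grip_width: 0.386
grip_force: 45.0
```

```bash
python3 - <<'E'
from v import *
for i in range(2): im=vision.get_image("side")
s=state(); rel(s); print(s["torque"])
E
```

```text
{'time': 10.0167, 'position': [0.5823, -0.23, 0.0787], 'tool_rot': [-3.1284, 0.2053, -0.0037], 'ft_force': [1.785, 10.5598, 0.5068], 'grip_width': 0.392, 'grip_force': 45.0008}
vice-local mm 1.524804902357182 -16.926099333556476 yaw -0.13105729666112856 z 0.07867831743546902 tilt [ 0.0028  0.0063 -1.    ]
[ 2.43039632 -0.38385239  0.05108589]
```

Request:
jog_arm([
  {"tx": 0,"ty": 0,"tz": 1,"wx": 0,"wy": 0,"wz": 0,"gripper": 0.2},
  {"tx": 0,"ty": 0,"tz": 2,"wx": 0,"wy": 0,"wz": 0,"gripper": 0.2},
  {"tx": 0,"ty": 0,"tz": 3,"wx": 0,"wy": 0,"wz": 0,"gripper": 0.2},
  {"tx": 0,"ty": 0,"tz": 4,"wx": 0,"wy": 0,"wz": 0,"gripper": 0.2},
  {"tx": 0,"ty": 0,"tz": 4.5,"wx": 0,"wy": 0,"wz": 0,"gripper": 0.2},
])

```text
time: 10.43
position: [0.5824, -0.2302, 0.0746]
tool_rot: [-3.129, 0.205, -0.004]
ft_force: [0.7, 10.1, 2.5]
grip_width: 0.388
grip_force: 45.0
```

```bash
python3 - <<'E'
from v import *
for i in range(2): im=vision.get_image("side")
t=vision.get_image("top")
a=cv2.resize(im["color"][85:165,205:305],(500,400),interpolation=cv2.INTER_CUBIC)
b=cv2.resize(t["color"][100:180,355:485],(299,184),interpolation=cv2.INTER_CUBIC)
o=np.zeros((400,800,3),np.uint8); o[:,:500]=a; o[:184,501:]=b; cv2.imwrite("pics/s4.png",o)
s=state(); rel(s); print(s["torque"])
E
```

```text
{'time': 10.5833, 'position': [0.5824, -0.2302, 0.0745], 'tool_rot': [-3.1288, 0.2054, -0.0042], 'ft_force': [1.3816, 10.8792, 1.957], 'grip_width': 0.3883, 'grip_force': 44.999}
vice-local mm 1.6679632772382071 -17.114970183423033 yaw -0.13112001476525315 z 0.07454652362637917 tilt [ 0.0031  0.0059 -1.    ]
[ 2.27166344 -0.26515152 -0.03894477]
```

View pics/s4.png

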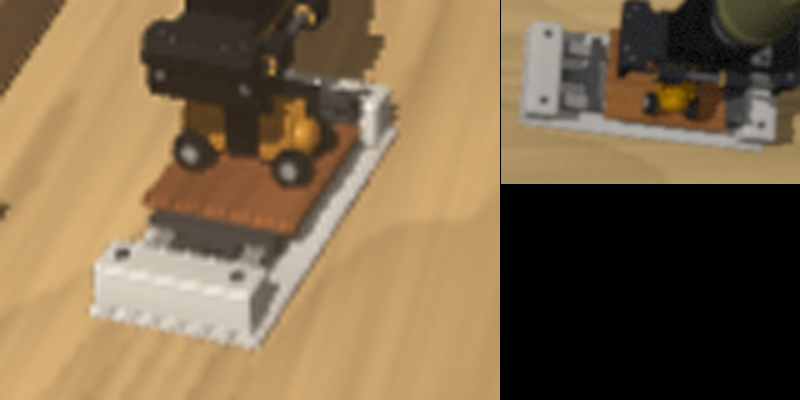

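```bash
python3 - <<'E'
from v import *
im=dict(np.load("side0.npz"))
c,q=np.cos(yv),np.sin(yv)
for n,x,y,z in[("board far -x flat",-55,53,36),("board far +x flat",55,53,36),("same raised8 -x",-55,53,44),("low jaw inner top -x",-45,62,36),("inner +x",45,62,36),("block outer top -x",-60,145,40),("block +x",60,145,40),("base -x",-60,145,0),("base+x",60,145,0)]:
    x,y=x/1e3,y/1e3; u=proj(im,[V[0]+c*x-q*y,V[1]+q*x+c*y,z/1e3]); print(n,((u-[205,85])*5).round(0))
E
```

```text
board far -x flat [294. 224.]
board far +x flat [141. 196.]
same raised8 -x [294. 214.]
low jaw inner top -x [275. 229.]
inner +x [149. 205.]
block outer top -x [251. 295.]
block +x [ 77. 261.]
base -x [253. 347.]
base+x [ 83. 312.]
```

The board's far edge is predicted at crop (294,224) and (141,196) if flat, which matches the picture to about 1.5 mm. I'll ease towards the low jaw while still holding; the y force should drop to about 3 N if the edge is behind it.

Request:
jog_arm([
  {"tx": 0,"ty": 0,"tz": 1.5,"wx": 0,"wy": 0,"wz": 0,"gripper": 0.2},
  {"tx": 0,"ty": -4,"tz": 1.5,"wx": 0,"wy": 0,"wz": 0,"gripper": 0.2},
  {"tx": 0,"ty": -8,"tz": 1.5,"wx": 0,"wy": 0,"wz": 0,"gripper": 0.2},
  {"tx": 0,"ty": -12,"tz": 1.5,"wx": 0,"wy": 0,"wz": 0,"gripper": 0.2},
  {"tx": 0,"ty": -12,"tz": 1.5,"wx": 0,"wy": 0,"wz": 0,"gripper": 0.2},
])

```text
time: 11.0
position: [0.5836, -0.222, 0.074]
tool_rot: [-3.134, 0.208, -0.005]
ft_force: [0.3, 5.9, 5.4]
grip_width: 0.388
grip_force: 45.0
```

```bash
python3 - <<'E'
from v import *
for i in range(2): im=vision.get_image("side")
s=state(); rel(s); print(s["torque"])
E
```

```text
{'time': 11.1, 'position': [0.5836, -0.222, 0.074], 'tool_rot': [-3.1337, 0.208, -0.0052], 'ft_force': [0.6014, 5.8221, 5.5389], 'grip_width': 0.3898, 'grip_force': 45.008}
vice-local mm 1.7948143214049253 -8.829058267471233 yaw -0.1325441244064007 z 0.0740171391673424 tilt [ 3.4e-03  7.0e-04 -1.0e+00]
[1.05753785 0.27310053 0.1894808 ]
```

Request:
jog_arm([
  {"tx": 0,"ty": -2,"tz": 0,"wx": 0,"wy": 0,"wz": 0,"gripper": 0.2},
  {"tx": 0,"ty": -4,"tz": 0,"wx": 0,"wy": 0,"wz": 0,"gripper": 0.2},
  {"tx": 0,"ty": -6,"tz": 0,"wx": 0,"wy": 0,"wz": 0,"gripper": 0.2},
  {"tx": 0,"ty": -6,"tz": 0,"wx": 0,"wy": 0,"wz": 0,"gripper": 0.2},
  {"tx": 0,"ty": -6,"tz": 0,"wx": 0,"wy": 0,"wz": 0,"gripper": 0.2},
])

```text
time: 11.52
position: [0.584, -0.2193, 0.074]
tool_rot: [3.132, -0.211, 0.006]
ft_force: [-0.2, -0.4, 4.9]
grip_width: 0.386
grip_force: 45.0
```

The y force fell to about 0 while z stayed at 74 mm, so the low jaw is engaged and the board lies flat on the bed. I'll let go.

Request:
jog_arm([
  {"tx": 0,"ty": 0,"tz": 0,"wx": 0,"wy": 0,"wz": 0,"gripper": 0.83},
  {"tx": 0,"ty": 0,"tz": 0,"wx": 0,"wy": 0,"wz": 0,"gripper": 0.83},
  {"tx": 0,"ty": 0,"tz": 0,"wx": 0,"wy": 0,"wz": 0,"gripper": 0.83},
  {"tx": 0,"ty": 0,"tz": 0,"wx": 0,"wy": 0,"wz": 0,"gripper": 0.83},
  {"tx": 0,"ty": 0,"tz": 0,"wx": 0,"wy": 0,"wz": 0,"gripper": 0.83},
])

```text
time: 11.93
position: [0.5823, -0.2178, 0.0715]
tool_rot: [3.134, -0.211, -0.001]
ft_force: [-0.9, -0.1, -0.2]
grip_width: 0.683
grip_force: 0.0
```

Request:
jog_arm([
  {"tx": 0,"ty": 0,"tz": 0,"wx": 0,"wy": 0,"wz": 0,"gripper": 0.83},
  {"tx": 0,"ty": -5,"tz": 0,"wx": 0,"wy": 0,"wz": 0,"gripper": 0.83},
  {"tx": 0,"ty": -5,"tz": -5,"wx": 0,"wy": 0,"wz": 0,"gripper": 0.83},
  {"tx": 0,"ty": -5,"tz": -15,"wx": 0,"wy": 0,"wz": 0,"gripper": 0.83},
  {"tx": 0,"ty": -5,"tz": -25,"wx": 0,"wy": 0,"wz": 0,"gripper": 0.83},
])

```text
time: 12.35
position: [0.5833, -0.2122, 0.0975]
tool_rot: [-3.134, 0.21, 0.001]
ft_force: [-0.2, -0.0, 0.9]
grip_width: 0.824
grip_force: 0.0
```

Request:
jog_arm([
  {"tx": 0,"ty": 0,"tz": -30,"wx": 0,"wy": 0,"wz": 0,"gripper": 0.83},
  {"tx": 0,"ty": 0,"tz": -60,"wx": 0,"wy": 0,"wz": 0,"gripper": 0.83},
  {"tx": 0,"ty": 0,"tz": -90,"wx": 0,"wy": 0,"wz": 0,"gripper": 0.83},
  {"tx": 0,"ty": 0,"tz": -120,"wx": 0,"wy": 0,"wz": 0,"gripper": 0.83},
  {"tx": 0,"ty": 0,"tz": -150,"wx": 0,"wy": 0,"wz": 0,"gripper": 0.83},
])

```text
time: 12.77
position: [0.5833, -0.2125, 0.25]
tool_rot: [3.134, -0.21, 0.003]
ft_force: [0.7, -0.6, 0.5]
grip_width: 0.832
grip_force: 0.0
```

```bash
python3 - <<'E'
from v import *
for i in range(4): w=vision.get_image("wrist")
im=vision.get_image("side")
a=cv2.resize(im["color"][85:165,205:305],(400,320),interpolation=cv2.INTER_CUBIC)
b=cv2.resize(w["color"][60:260,130:430],(400,267),interpolation=cv2.INTER_CUBIC)
o=np.zeros((590,400,3),np.uint8); o[:320]=a; o[321:588]=b; cv2.imwrite("pics/s5.png",o)
np.savez("wf.npz",**w)
c,q=np.cos(yv),np.sin(yv)
for y in(-70,70):
  for x in(-55,55):
    u=proj(w,[V[0]+c*x/1e3-q*y/1e3,V[1]+q*x/1e3+c*y/1e3,.036]); print("pred corner in crop",x,y,(u-[130,60])*400/300+[0,321])
rel(state())
E
```

```text
pred corner in crop -55 -70 [272.92692979 558.3117452 ]
pred corner in crop 55 -70 [278.85560626 431.34648727]
pred corner in crop -55 70 [114.20944381 558.91938668]
pred corner in crop 55 70 [107.1289241  431.95530282]
{'time': 13.0167, 'position': [0.5832, -0.2126, 0.2474], 'tool_rot': [3.1339, -0.2107, 0.0011], 'ft_force': [-0.5774, -0.4441, -0.4811], 'grip_width': 0.8315, 'grip_force': 0.0}
vice-local mm 0.11240015963065424 0.4542774402072691 yaw -0.13424993106867925 z 0.24738051092393415 tilt [ 7.e-04 -6.e-04 -1.e+00]
```

View pics/s5.png

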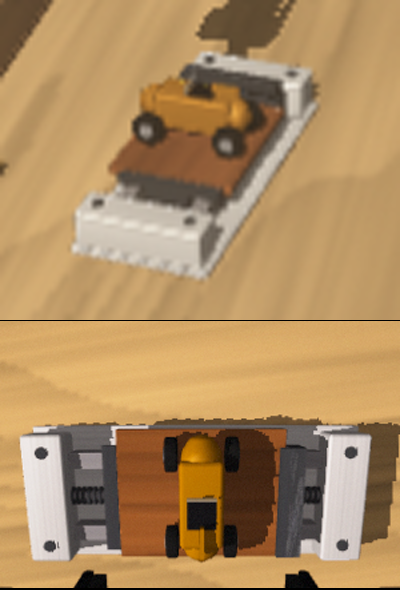

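The side and wrist views agree. The board lies flat between the low jaw (crop x≈110) and the tall jaw's lip (x≈290), with the car at x≈200, midway between the end blocks. The gripper is clear, so I'll hand in the job.

```bash
python3 -c "
from bench import ctrl
print(ctrl.close_job())"
```

```text
the job is handed in; nothing more can be done
None
```

The board with the racing car is clamped flat and centred in the spring vice, the drum board was left where it lay, and the job is handed in at about 13 s on the robot clock; the judge's verdict was not shown.

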